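Rest the green-capped brake valve on the V stand

ROBOT

A 7-joint arm with a two-finger parallel gripper is mounted at the origin on the work surface. World frame = base frame: x ahead of the robot, y to its left, z up, the work surface at z = 0. Lengths are in m, angles in rad, forces in N, time in s.
With the tool pointing down it reaches from about 0.425 to 0.925 m from the base axis. Payload 6.8 kg.
Tool frame: the origin (TCP) lies midway between the tips of the shut fingers; the grasp point (between the pads) lies r.grip_point_offset behind it (r.grip_point_offset is the distance from the TCP to the grasp point, in m); z points along the fingers, y is the direction in which the jaws open and shut (so a half turn about z gives the same grasp; the last joint's range is limited). The gripper opens to 85 mm and grips with 20 to 120 N. Pads are 22 mm wide; open, the fingers measure 114 mm over their backs; the gripper's body (76 mm by 85 mm) begins 54 mm behind the grasp point. The pads swing forward as they close: fully open they stand 13 mm farther back than shut.
Start: joints at [1.058, 0.477, 0.022, 1.555, -0.011, 1.109, -0.083], TCP at [0.266, -0.62, 0.231] pointing down, gripper open.
Joint ranges: [-2.96, 2.96], [-0.34, 2.1], [-1.41, 1.46], [0.24, 2.44], [-1.37, 4.51], [0.17, 1.92], [-2.96, 2.96]. Speed limits (rad/s): [2.39, 2.39, 3.14, 3.14, 3.14, 3.14, 3.14].

INTERFACE

Orientations are given as a rotation vector (axis times angle).
In Python, from bench import r gives the robot as it stands. The module is installed in compiled form; this text tells all that it offers.
- The arm moves only by the tool play_rows, never from a script. Its argument "deltas" is a list of rows, each a list of 3 entries, a list of its own where there are three numbers: the finger opening in mm, from 0 to 85.4, then the shift along the tool's x, y, z in mm, then the turn, a rotation vector about the tool's x, y, z in rad. A call has 1 to 8 rows; each row is the pose to reach, as a shift and turn from the pose measured when the call began, along the tool's axes at that moment; what a row does not reach only later rows make up. A row lasts 1/8 s, in which the tool goes at most 62.5 mm and 10.7 degrees, less where a joint would pass 70% of its speed; a pose out of reach is approached as far as the arm can. A call with a gripper value outside its range is refused whole. The fingers move at their own pace and stop on an object; "squeeze" is the grip in N (left out, the last holds). Time passes only in rows, so rows that repeat a pose let the fingers close. It gives the time, the measured TCP pose, the force and the opening at its end, in the units of the state.
- r.get_obs(): the state, without advancing time (a new reading comes with each control period).
- r.grab_frame(name): name is "scene" or "top" or "wrist"; returns (picture, depth): 400x640x3 uint8, red, green, blue; 400x640 float32, m along the optical axis (not along the pixel's ray), 0 where there is no reading.
- r.camera_model(name): a dict with "mtx" (3x3 intrinsics, pixels), "D" ([k1, k2, p1, p2, k3] as OpenCV has them; the pictures are not rectified), "rvec" (rotation vector, rad) and "tvec" (3), from world to camera coordinates, as OpenCV has them; the wrist camera has in their place "T_tool_cam" (4x4, takes a point from camera to tool coordinates, whose origin is the TCP and whose axes are the flange's). Camera axes: x right, y down, z forward; pixel columns grow to the right and rows downward; lengths in m; the calibration is good to about 2 mm. A picture is of the moment at which its call begins: read the wrist's pose just before it. camera_model takes no time and is no camera call.
- r.hand_in(): hands the job in, once; it reports no verdict.
The state is a dict: "clock": time; "joints": joint angles; "qvel": joint speeds; "tau": joint torques, N m; "tcp_pos": TCP position; "orientation": TCP orientation; "contact_force": force on the tool from outside, world axes, zero at the start; "moment": the same for the moment, N m; "grip_width": finger opening in m.
Only numpy, scipy, OpenCV 4.12 (cv2) and the standard library are available. Lean on these libraries where they do the work, as an engineer would, in place of code of your own. Each camera call takes 0.05 s, during which the arm holds its last target. There are 200 camera calls.

TASK

On the workshop bench lie three brake valve cylinders. Take the one with the green cap and lay it across the two yellow V rests of the white inspection stand, one round neck in each V and the block about midway between them, without dropping it from a height. Leave the red-capped and the black-capped valves where they are.

Things in the scene. Friction and masses are not known exactly. Their poses are not given: they have to be found in the camera images.
- green_valve_mid (a point): Brake valve with the GREEN cap, lying flat: aluminium block 40 (x) by 36 by 36 mm, round steel necks 24 mm thick out of both ends along x: to -70 mm, and to +62 mm, where a green cap (28 mm thick) runs on to +88 mm. About 0.3 kg. Grasp across the block, along its y, from above. The point is the block's centre, 18 mm above the table at the start; x points to the cap, z up.
- vstand_rest (a point): Fixed white stand with two yellow 90-degree Vs, open upwards. Point: midway between the Vs, where a seated valve's axis lies, 92 mm above the table; x runs along that axis (valve either way round), z up. Vs 10 mm thick, centred at x = -42 and +42 mm; bottom 17 mm below the point, lips 6 mm above it, mouth 45 mm wide, 54 mm over the outside. Base 130 by 80 mm, 14 mm high; else free between the Vs.
- red_valve_mid (a point): Lookalike that must stay where it lies: the same valve cylinder but with a RED cap. Starts lying flat on a face of its block. The point is the block's centre, 18 mm above the table; x runs along the necks to the cap, z up.
- black_valve_mid (a point): Lookalike that must stay where it lies: the same valve cylinder but with a BLACK cap. Starts lying flat on a face of its block. The point is the block's centre, 18 mm above the table; x runs along the necks to the cap, z up.
Things that resemble listed ones, but are neither listed nor needed, are in the scene too. Several things look just like the part that bears vstand_rest: the one meant starts farthest to the robot's left.

How it is judged:
By the outcome, as a careful person would: the job done as asked, in the order asked, and still so for the second after the job is handed in, with the robot touching nothing.
It also fails if it takes over 43 s, if anything falls off the work surface, if the arm or the gripper's body presses on something with over 40 N, if the wrist force passes 120 N, or if a joint passes its speed limit or range.

## Working session

There is one attempt and no reset: what is moved stays moved. The work goes in short steps, Python scripts to look and compute and a tool call to move; the robot and the scene stay as the last step left them, time stands still between calls to the robot, and variables do not carry over. Pictures are saved under pics/ and viewed, about 8 in all and at most 12, crops included, and the job is handed in when it is done.

Besides the shell and the picture viewer there is one more tool, called after ">>>" by a JSON object that holds its "fn" and its "kwargs", one argument or row to a line. play_rows: Moves the arm, as the interface text tells. Its arguments: {"type":"object","properties":{"deltas":{"type":"array"},"squeeze":{"type":"number"}},"required":["deltas"]}

```bash
mkdir -p pics
cat > h.py <<'E'
import numpy as np, cv2
from bench import r
from scipy.spatial.transform import Rotation as R
def cam(name,obs=None):
    m=r.camera_model(name);K=np.array(m['mtx']);D=np.array(m['D'])
    if name=='wrist':
        o=obs or r.get_obs();T=np.eye(4);T[:3,:3]=R.from_rotvec(o['orientation']).as_matrix();T[:3,3]=o['tcp_pos']
        C=T@np.array(m['T_tool_cam']);return K,D,C[:3,:3],C[:3,3]
    Rm=R.from_rotvec(np.ravel(m['rvec'])).as_matrix();return K,D,Rm.T,-Rm.T@np.ravel(m['tvec'])
def plane(c,px,z):
    K,D,A,p=c;u=cv2.undistortPoints(np.array(px,float).reshape(-1,1,2),K,D).reshape(-1,2)
    d=np.c_[u,np.ones(len(u))]@A.T;return p+d*((z-p[2])/d[:,2])[:,None]
def cloud(c,dep):
    K,D,A,p=c;v,u=np.mgrid[:400,:640];q=cv2.undistortPoints(np.stack([u,v],-1).astype(float).reshape(-1,1,2),K,D).reshape(-1,2)
    return ((np.c_[q,np.ones(len(q))]*dep.reshape(-1,1))@A.T+p).reshape(400,640,3)
def grab(name,tag):
    o=r.get_obs();im,d=r.grab_frame(name);cv2.imwrite(f'pics/{tag}.png',im[...,::-1]);np.savez(f'pics/{tag}.npz',im=im,d=d)
    return im,d,cam(name,o)
E
python3 - <<'E'
from h import *
a,_,c=grab('top','top0');b,_,c2=grab('scene','scene0')
print(c[3],c2[3],r.get_obs(),r.grip_point_offset)
E
```

```text
[ 0.49004931 -0.02966694  1.21666992] [ 0.93550503 -0.81061364  0.75871426] {'clock': 0.1, 'joints': array([ 1.05790166,  0.477692  ,  0.02235004,  1.5563511 , -0.01145774,
        1.10931458, -0.08308395]), 'qvel': array([ 0.00065663, -0.00245808, -0.00041892, -0.00262584, -0.00139425,
       -0.00025   ,  0.0001006 ]), 'tau': array([ 4.85373224e-03, -5.97755814e+01,  1.61396764e+00, -2.81951022e+01,
        1.28952228e-02,  5.04962954e-03,  2.85437397e-05]), 'tcp_pos': array([ 0.26559797, -0.61996671,  0.23044078]), 'orientation': array([-3.07591760e+00, -6.31277662e-01,  7.59195153e-04]), 'contact_force': array([-0.89498243,  0.84363361,  0.01869953]), 'moment': array([-0.02510113,  0.04865898, -0.03461275]), 'grip_width': 0.08516423106223145} 0.0187
```

View pics/top0.png

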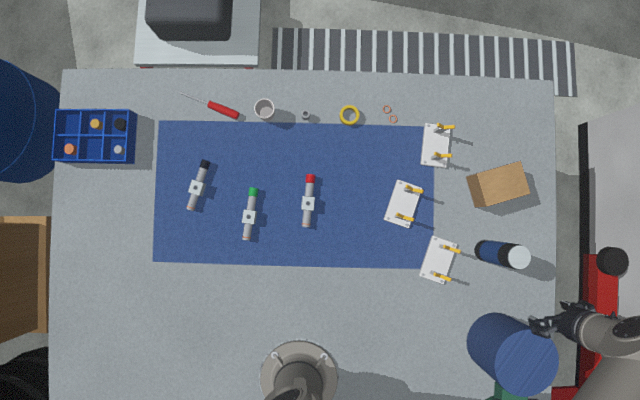

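View pics/scene0.png

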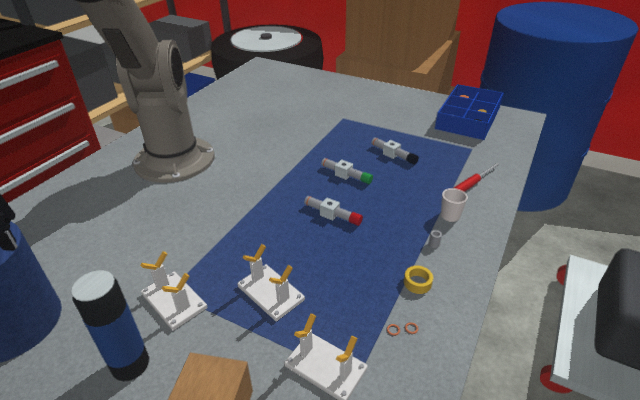

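The top view has image up = +x and image left = +y. The green valve's block is at (249,216) and its cap at (253,190). Red is at (308,203) and black at (198,187). There are three stands, and the leftmost, our target, is at (403,203) with its Vs at about (412,189) and (404,216).

Run:
```python
from h import *
for n in('top','scene'):
    f=np.load(f'pics/{n}0.npz');im,d=f['im'],f['d'];c=cam(n);P=cloud(c,d);hsv=cv2.cvtColor(im,cv2.COLOR_RGB2HSV)
    H,S,V=hsv[...,0],hsv[...,1],hsv[...,2]
    ok=(d>0)&(abs(P[...,0]-.5)<.3)&(abs(P[...,1])<.45)&(P[...,2]>.003)&(P[...,2]<.15)
    for nm,m in(('yellow',(H>15)&(H<32)&(S>140)),('green',(H>45)&(H<85)&(S>100))):
        k,l,s,ce=cv2.connectedComponentsWithStats((m&ok).astype(np.uint8))
        for i in range(1,k):
            if s[i,4]<8: continue
            q=P[l==i];print(n,nm,ce[i].round(1),s[i,4],q.mean(0).round(4),q.min(0).round(3),q.max(0).round(3))
    # green valve points by height
    g=ok&(P[...,2]>.008)&(abs(P[...,0]-.5)<.13)&(abs(P[...,1]-.11)<.06)
    q=P[g];
    if len(q): 
        w=np.linalg.svd(q[:,:2]-q[:,:2].mean(0))[2][0];print(n,'valve',len(q),q.mean(0).round(4),w,np.percentile(q[:,2],98))
        t=(q[:,:2]-q[:,:2].mean(0))@w;print(t.min(),t.max())
        wq=P[g&(P[...,2]>.031)];print('block top',len(wq),wq.mean(0).round(4))
        wq=P[g&(S<45)&(V>190)];print('white',len(wq),wq.mean(0).round(4) if len(wq) else '')
```

```text
top yellow [348.4 120.1] 72 [ 0.7848 -0.1321  0.0218] [ 0.774 -0.161  0.006] [ 0.8   -0.106  0.03 ]
top yellow [445.6 126.2] 51 [ 0.76   -0.4091  0.0869] [ 0.754 -0.43   0.074] [ 0.767 -0.381  0.1  ]
top yellow [443.4 154.8] 46 [ 0.6763 -0.4022  0.0874] [ 0.672 -0.423  0.076] [ 0.682 -0.375  0.098]
top yellow [414.3 189.1] 42 [ 0.5751 -0.3183  0.0872] [ 0.567 -0.34   0.073] [ 0.586 -0.292  0.099]
top yellow [405.6 217.2] 44 [ 0.4949 -0.2944  0.0867] [ 0.487 -0.315  0.068] [ 0.506 -0.267  0.098]
top yellow [451.7 248.8] 41 [ 0.4079 -0.4288  0.0872] [ 0.4   -0.448  0.071] [ 0.419 -0.402  0.098]
top yellow [442.5 276.7] 47 [ 0.3285 -0.4036  0.0869] [ 0.32  -0.423  0.073] [ 0.341 -0.375  0.103]
top green [252.8 191.4] 76 [0.561  0.1492 0.0278] [0.547 0.137 0.015] [0.574 0.164 0.036]
top valve 453 [0.4997 0.1542 0.0284] [-0.99564388  0.09323773] 0.0378978104632338
-0.0745125142860206 0.08411650135885461
block top 144 [0.4932 0.1547 0.0349]
white 98 [0.4868 0.1556 0.035 ]
scene yellow [255.6 254. ] 119 [ 0.4989 -0.2866  0.0873] [ 0.486 -0.313  0.075] [ 0.51  -0.265  0.098]
scene yellow [15
[... 190 characters left out ...]
scene yellow [411.1 275.7] 220 [ 0.7884 -0.1346  0.0192] [ 0.775 -0.163  0.003] [ 0.8   -0.105  0.03 ]
scene yellow [176.6 284.6] 159 [ 0.4109 -0.424   0.0879] [ 0.397 -0.449  0.073] [ 0.422 -0.399  0.1  ]
scene yellow [306.  326.9] 174 [ 0.6785 -0.3949  0.0883] [ 0.67  -0.424  0.075] [ 0.685 -0.371  0.1  ]
scene yellow [347.7 349.5] 183 [ 0.7621 -0.402   0.0887] [ 0.755 -0.432  0.075] [ 0.768 -0.378  0.101]
scene green [366.1 177.8] 104 [0.5625 0.1458 0.0239] [0.539 0.136 0.005] [0.575 0.195 0.033]
scene valve 527 [0.5007 0.1502 0.0255] [ 0.99542963 -0.09549797] 0.038314804596224314
-0.08716640858716118 0.07393480761039659
block top 132 [0.4945 0.1532 0.0349]
white 29 [0.4892 0.1584 0.0363]
```

```bash
cat >> h.py <<'E'
def go(pos,ang,z=None):
    "tool y perpendicular to axis at world angle ang; print shift mm and turn rad (tool axes) to reach it"
    o=r.get_obs();A=R.from_rotvec(o['orientation']);best=None
    for k in(0,np.pi):
        G=R.from_matrix(np.array([[np.cos(ang+k),np.sin(ang+k),0],[np.sin(ang+k),-np.cos(ang+k),0],[0,0,-1]]).T)
        t=(A.inv()*G).as_rotvec()
        if best is None or np.linalg.norm(t)<np.linalg.norm(best):best=t
    print('shift',(A.inv().apply(np.array(pos)-o['tcp_pos'])*1000).round(1),'turn',best.round(3),'at',o['tcp_pos'].round(4),'F',o['contact_force'].round(1),'w',round(o['grip_width'],4),'t',o['clock'])
E
python3 - <<'E'
from h import *
print(r.camera_model('wrist')['T_tool_cam'],r.camera_model('wrist')['mtx'])
f=np.load('pics/top0.npz');P=cloud(cam('top'),f['d']);print(P[256,518],P[165,515])
print(R.from_rotvec(r.get_obs()['orientation']).as_matrix().round(3))
go((.266,-.62,.36),-.3);go((.53,-.30,.36),-.3);go((.487,.155,.25),-.094)
E
```

```text
[[-3.48462132e-05 -9.49562552e-01 -3.13577675e-01  8.08284063e-02]
 [ 9.99999973e-01  3.92248239e-05 -2.29903600e-04  1.62313716e-03]
 [ 2.30607878e-04 -3.13577674e-01  9.49562525e-01 -1.42920757e-01]
 [ 0.00000000e+00  0.00000000e+00  0.00000000e+00  1.00000000e+00]] [[348.59608844   0.         323.57880045]
 [  0.         348.59608844 201.37709914]
 [  0.           0.           1.        ]]
[ 0.40133248 -0.557107    0.21805298] [ 0.65268965 -0.61417792  0.09210943]
[[ 0.919  0.394 -0.001]
 [ 0.394 -0.919  0.001]
 [-0.    -0.002 -1.   ]]
shift [   0.3   -0.  -129.6] turn [-0.002  0.001  0.705] at [ 0.2656 -0.62    0.2304] F [-0.9  0.8  0. ] w 0.0852 t 0.1
shift [ 369.  -190.2 -129.3] turn [-0.002  0.001  0.705] at [ 0.2656 -0.62    0.2304] F [-0.9  0.8  0. ] w 0.0852 t 0.1
shift [ 508.7 -625.1  -18.6] turn [-0.002  0.001  0.499] at [ 0.2656 -0.62    0.2304] F [-0.9  0.8  0. ] w 0.0852 t 0.1
```

>>> {"fn": "play_rows", "kwargs": {
  "deltas": [
    [85, [0, 0, -60], [0, 0, 0]],
    [85, [0, 0, -120], [0, 0, 0.15]],
    [85, [50, -25, -130], [0, 0, 0.3]],
    [85, [105, -55, -130], [0, 0, 0.45]],
    [85, [160, -85, -130], [0, 0, 0.6]],
    [85, [215, -110, -130], [0, 0, 0.705]],
    [85, [270, -140, -130], [0, 0, 0.705]],
    [85, [325, -168, -130], [0, 0, 0.705]]
  ]
}}

```text
clock: 1.1
tcp_pos: [0.4991, -0.3358, 0.3604]
orientation: [-3.105, 0.47, 0.002]
contact_force: [0.8, -1.2, -0.4]
grip_width: 0.085
```

Run:
```python
from h import *
go((.53,-.30,.36),-.3);go((.487,.155,.25),-.094)
grab('wrist','w1')
```

```text
shift [ 18.9 -43.4   0.4] turn [-0.001  0.002 -0.   ] at [ 0.4991 -0.3358  0.3604] F [ 0.8 -1.2 -0.4] w 0.085 t 1.1
shift [-156.5 -465.2  111.2] turn [-0.001  0.002 -0.206] at [ 0.4991 -0.3358  0.3604] F [ 0.8 -1.2 -0.4] w 0.085 t 1.1
```

View pics/w1.png

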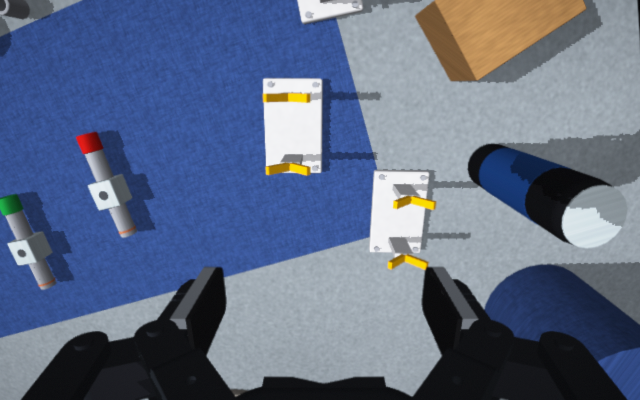

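The wrist view shows the target stand at (293,125), with its Vs at (287,97) and (288,169). I'll measure them here using depth and carry on towards the valve.

```bash
cat > vm.py <<'E'
from h import *
def vs(tag,c):
    f=np.load(f'pics/{tag}.npz');im,d=f['im'],f['d'];P=cloud(c,d);hsv=cv2.cvtColor(im,cv2.COLOR_RGB2HSV)
    m=(hsv[...,0]>15)&(hsv[...,0]<32)&(hsv[...,1]>140)&(P[...,2]>.06)&(P[...,2]<.11)&(d>0)
    k,l,s,ce=cv2.connectedComponentsWithStats(m.astype(np.uint8));out=[]
    for i in range(1,k):
        if s[i,4]<40:continue
        q=P[l==i]; y=q[:,1]; n=np.array([.954,-.3]);L=np.array([.3,.954])
        a,b=q[:,:2]@n,q[:,:2]@L
        pr=lambda v:(np.percentile(v,1)+np.percentile(v,99))/2
        ctr=pr(a)*n/(n@n)+pr(b)*L/(L@L)
        print(ce[i].round(0),s[i,4],'ctr',ctr.round(4),'thick',np.ptp(np.percentile(a,[1,99])).round(4),'wide',np.ptp(np.percentile(b,[1,99])).round(4),'z',np.percentile(q[:,2],[1,99]).round(4))
        if abs(ctr[1]+.3)<.05: out.append(ctr)
    if len(out)==2:
        p,q=sorted(out,key=lambda v:v[0]);print('mid',(p+q)/2,'len',np.linalg.norm(q-p),'ang',np.arctan2(*(q-p)[::-1]))
E
python3 - <<'E'
from vm import *
vs('w1',cam('wrist'));vs('top0',cam('top'));vs('scene0',cam('scene'))
E
```

```text
[286.  97.] 378 ctr [ 0.5859 -0.3046] thick 0.0093 wide 0.0519 z [0.0753 0.0988]
[288. 168.] 375 ctr [ 0.5055 -0.2799] thick 0.0099 wide 0.0516 z [0.0756 0.0981]
[414. 202.] 350 ctr [ 0.42   -0.4164] thick 0.0099 wide 0.0504 z [0.0741 0.098 ]
[407. 261.] 314 ctr [ 0.3398 -0.3914] thick 0.0098 wide 0.0512 z [0.0742 0.0973]
mid [ 0.54568534 -0.29224362] len 0.08410831161615115 ang -0.2983647961614593
[446. 126.] 51 ctr [ 0.7619 -0.4056] thick 0.0158 wide 0.0489 z [0.0741 0.0995]
[443. 155.] 46 ctr [ 0.6772 -0.3983] thick 0.0148 wide 0.0473 z [0.0757 0.0981]
[414. 189.] 42 ctr [ 0.576  -0.3156] thick 0.0069 wide 0.0492 z [0.0737 0.0982]
[406. 217.] 44 ctr [ 0.4962 -0.2908] thick 0.0071 wide 0.0492 z [0.0706 0.098 ]
[452. 249.] 41 ctr [ 0.4094 -0.4248] thick 0.0069 wide 0.0481 z [0.0725 0.0979]
[443. 277.] 47 ctr [ 0.3299 -0.3987] thick 0.0077 wide 0.0501 z [0.0739 0.101 ]
mid [ 0.53608663 -0.30319572] len 0.08352509026115457 ang -0.3020824998004684
[256. 254.] 119 ctr [ 0.4968 -0.289 ] thick 0.0132 wide 0.0483 z [0.075  0.0981]
[155. 262.] 138 ctr [ 0.3295 -0.3983] thick 0.0123 wide 0.0499 z [0.0751 0.1008]
[282. 276.] 133 ctr [ 0.577  -0.3144] thick 0.0117 wide 0.0509 z [0.0753 0.0986]
[177. 285.] 160 ctr [ 0.4096 -0.4244] thick 0.0121 wide 0.0505 z [0.0753 0.0992]
[306. 327.] 174 ctr [ 0.6779 -0.3977] thick 0.0173 wide 0.0488 z [0.0756 0.0996]
[348. 349.] 183 ctr [ 0.7612 -0.405 ] thick 0.0172 wide 0.0508 z [0.0756 0.0999]
mid [ 0.536946   -0.30168386] len 0.08412421571834211 ang -0.3067006819585186
```

>>> {"fn": "play_rows", "kwargs": {
  "deltas": [
    [85, [-20, -58, 0], [0, 0, 0]],
    [85, [-39, -116, 10], [0, 0, -0.1]],
    [85, [-58, -174, 40], [0, 0, -0.2]],
    [85, [-78, -230, 50], [0, 0, -0.206]],
    [85, [-97, -288, 70], [0, 0, -0.206]],
    [85, [-116, -345, 90], [0, 0, -0.206]],
    [85, [-136, -403, 111], [0, 0, -0.206]],
    [85, [-156, -460, 111], [0, 0, -0.206]]
  ]
}}

```text
clock: 2.15
tcp_pos: [0.4865, 0.1466, 0.2519]
orientation: [-3.133, 0.129, 0.001]
contact_force: [1.3, -0.1, 0.4]
grip_width: 0.0852
```

Run:
```python
from h import *
go((.487,.155,.25),-.094)
grab('wrist','w2')
```

```text
shift [-0.2 -8.4  2. ] turn [-0.006  0.001  0.012] at [0.4865 0.1466 0.2519] F [ 1.3 -0.1  0.4] w 0.0852 t 2.15
```

View pics/w2.png

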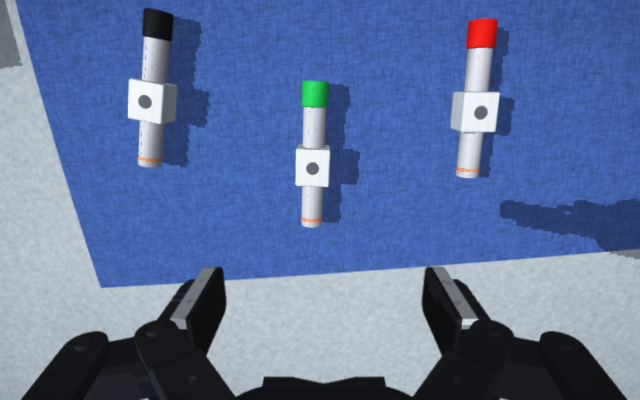

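The view at (312,165) shows the green valve, lying between the fingers' line. The ~10 mm offset in w1 came from using a pose read after the arm had drifted, so I'll re-measure at rest.

Run:
```python
from h import *
r.grab_frame('top');im,d,c=grab('wrist','w3');P=cloud(c,d);hsv=cv2.cvtColor(im,cv2.COLOR_RGB2HSV)
print(r.get_obs()['qvel'].round(4))
z=P[...,2];g=(d>0)&(z>.008)&(z<.06)&(abs(P[...,0]-.49)<.12)&(abs(P[...,1]-.153)<.045)&~((hsv[...,0]>100)&(hsv[...,0]<130)&(hsv[...,1]>100))
q=P[g][:,:2];mu=q.mean(0);w=np.linalg.svd(q-mu,full_matrices=False)[2][0];w*=np.sign(w[0]);t=(q-mu)@w
e0,e1=np.percentile(t,[.3,99.7]);print(len(q),'ang',np.arctan2(w[1],w[0]),'len',e1-e0)
print('from cap end',mu+w*(e1-.088),'from tail',mu+w*(e0+.070))
b=P[g&(z>.032)];bt=b[:,:2]
print('blocktop',len(b),np.median(b[:,2]),cv2.minAreaRect((bt*1000).astype(np.float32)))
gr=P[g&(hsv[...,0]>45)&(hsv[...,0]<85)&(hsv[...,1]>100)];print('cap',gr.mean(0))
go((.487,.155,.25),-.094)
```

```text
[ 0.0493 -0.0137  0.0734  0.0107  0.019   0.0109  0.0247]
3781 ang -0.11748170736201355 len 0.15613639213750602
from cap end [0.48657985 0.1587882 ] from tail [0.48843061 0.15856976]
blocktop 1363 0.036158792477638646 ((499.6617736816406, 157.22332763671875), (35.920928955078125, 148.97885131835938), 82.99446868896484)
cap [0.56195216 0.14987684 0.02920319]
shift [ 0.  -5.6  3. ] turn [-0.008 -0.     0.02 ] at [0.4865 0.1493 0.253 ] F [ 0.1 -1.   0.7] w 0.085 t 2.3
```

Run:
```python
from h import *
go((.4875,.158,.13),-.114)
```

```text
shift [  0.3  -7.7 123.1] turn [-0.008 -0.     0.04 ] at [0.4865 0.1493 0.253 ] F [ 0.1 -1.   0.7] w 0.085 t 2.3
```

>>> {"fn": "play_rows", "kwargs": {
  "deltas": [
    [85, [0, -8, 50], [-0.008, 0, 0.04]],
    [85, [0, -8, 100], [-0.008, 0, 0.04]],
    [85, [0, -8, 123], [-0.008, 0, 0.04]],
    [85, [0, -8, 123], [-0.008, 0, 0.04]],
    [85, [0, -8, 123], [-0.008, 0, 0.04]],
    [85, [0, -8, 123], [-0.008, 0, 0.04]]
  ]
}}

```text
clock: 3.05
tcp_pos: [0.4883, 0.1583, 0.1315]
orientation: [-3.135, 0.181, -0.004]
contact_force: [0.4, 0.7, -0.4]
grip_width: 0.0852
```

Run:
```python
from h import *
im,d,c=grab('wrist','w4');P=cloud(c,d);hsv=cv2.cvtColor(im,cv2.COLOR_RGB2HSV)
print(r.get_obs()['qvel'].round(4))
z=P[...,2];g=(d>0)&(z>.008)&(z<.06)&(abs(P[...,0]-.49)<.12)&(abs(P[...,1]-.155)<.045)&~((hsv[...,0]>100)&(hsv[...,0]<130)&(hsv[...,1]>100))
q=P[g][:,:2];mu=q.mean(0);w=np.linalg.svd(q-mu,full_matrices=False)[2][0];w*=np.sign(w[0]);t=(q-mu)@w
e0,e1=np.percentile(t,[.3,99.7]);print(len(q),'ang',np.arctan2(w[1],w[0]),'len',e1-e0)
print('from cap end',mu+w*(e1-.088),'from tail',mu+w*(e0+.070))
b=P[g&(z>.0335)&(hsv[...,1]<60)];print('ztop',np.percentile(b[:,2],[50,95]))
k,l,s,ce=cv2.connectedComponentsWithStats((g&(z>.0325)&(hsv[...,1]<60)).astype(np.uint8));i=1+np.argmax(s[1:,4])
print('block',s[i],cv2.minAreaRect((P[l==i][:,:2]*1000).astype(np.float32)),P[l==i].mean(0))
go((.4875,.158,.004),-.114)
```

```text
[-0.0049  0.0055 -0.0023  0.0055  0.0028 -0.0042 -0.0009]
7717 ang -0.11915179853605827 len 0.15624784764566013
from cap end [0.4865924  0.15876949] from tail [0.48833213 0.15856121]
ztop [0.03633632 0.03739234]
block [ 297  179   50   53 2562] ((487.5871887207031, 158.64781188964844), (35.74196243286133, 39.88740158081055), 83.5218505859375) [0.48865683 0.15854569 0.03626832]
shift [ -0.9   0.6 127.3] turn [-0.001 -0.002 -0.001] at [0.4882 0.1583 0.1313] F [ 0.5 -0.7 -0.3] w 0.0849 t 3.1
```

View pics/w4.png

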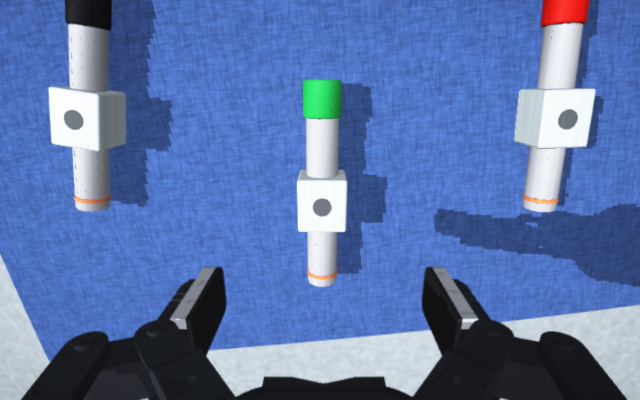

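The green block is at (322,202), aligned with the tool and well clear of its neighbours. Now to descend and grip.

>>> {"fn": "play_rows", "kwargs": {
  "deltas": [
    [85, [-0.5, 0, 50], [0, 0, 0]],
    [85, [-0.5, 0, 95], [0, 0, 0]],
    [85, [-0.5, 0, 115], [0, 0, 0]],
    [85, [-0.5, 0, 127], [0, 0, 0]],
    [85, [-0.5, 0, 127], [0, 0, 0]],
    [85, [-0.5, 0, 127], [0, 0, 0]]
  ],
  "squeeze": 50
}}

```text
clock: 3.85
tcp_pos: [0.4888, 0.1589, 0.0054]
orientation: [-3.135, 0.18, -0.007]
contact_force: [0.1, -0.5, 0.2]
grip_width: 0.0852
```

>>> {"fn": "play_rows", "kwargs": {
  "deltas": [
    [60, [0, 0, 0], [0, 0, 0]],
    [45, [0, 0, 0], [0, 0, 0]],
    [20, [0, 0, 0], [0, 0, 0]],
    [20, [0, 0, 0], [0, 0, 0]],
    [20, [0, 0, 0], [0, 0, 0]],
    [20, [0, 0, 0], [0, 0, 0]],
    [20, [0, 0, 0], [0, 0, 0]],
    [20, [0, 0, 0], [0, 0, 0]]
  ],
  "squeeze": 50
}}

```text
clock: 4.85
tcp_pos: [0.4892, 0.1591, 0.006]
orientation: [-3.134, 0.18, -0.008]
contact_force: [-1.3, 0.9, 7.0]
grip_width: 0.0351
```

>>> {"fn": "play_rows", "kwargs": {
  "deltas": [
    [20, [0, 0, -10], [0, 0, 0]],
    [20, [0, 0, -40], [0, 0, 0]],
    [20, [0, 0, -80], [0, 0, 0]],
    [20, [0, 0, -125], [0, 0, 0]],
    [20, [0, 0, -175], [0, 0, 0]],
    [20, [0, 0, -194], [0, 0, 0]],
    [20, [0, 0, -194], [0, 0, 0]]
  ]
}}

```text
clock: 5.72
tcp_pos: [0.4887, 0.1588, 0.2014]
orientation: [-3.134, 0.181, -0.012]
contact_force: [-0.8, -0.2, -3.1]
grip_width: 0.0351
```

Run:
```python
from h import *
go((.5365,-.3025,.20),-.302)
go((.5365-.12*.954,-.3025+.12*.298,.20),-.302)
grab('wrist','w5')
```

```text
shift [100.5 452.8   0.7] turn [-0.004 -0.007  0.187] at [0.4887 0.1588 0.2014] F [-0.8 -0.2 -3.1] w 0.0351 t 5.725
shift [-1.730e+01  4.304e+02 -1.000e-01] turn [-0.004 -0.007  0.187] at [0.4887 0.1588 0.2014] F [-0.8 -0.2 -3.1] w 0.0351 t 5.725
```

View pics/w5.png

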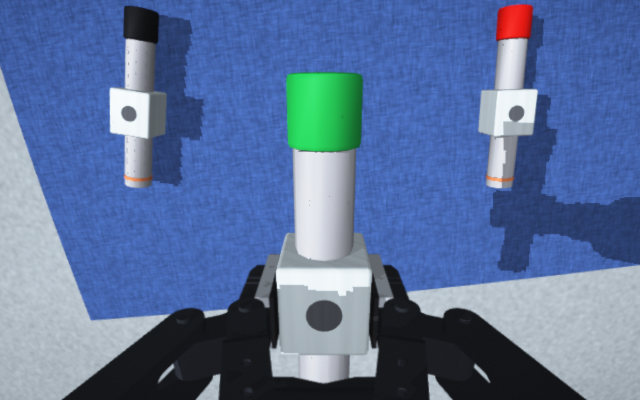

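The valve is gripped straight, with the block centred between the pads at (322,310). Next I'll measure its pose in the tool and move to beside the stand for a settled view.

```bash
cat > held.py <<'E'
from h import *
f=np.load('pics/w5.npz');im,d=f['im'],f['d'];T=np.array(r.camera_model('wrist')['T_tool_cam']);m=r.camera_model('wrist')
P=cloud((np.array(m['mtx']),np.array(m['D']),T[:3,:3],T[:3,3]),d)
hsv=cv2.cvtColor(im,cv2.COLOR_RGB2HSV);u=np.arange(640)[None,:];v=np.arange(400)[:,None]
capm=(hsv[...,0]>45)&(hsv[...,0]<85)&(hsv[...,1]>100)&(u>270)&(u<380)
neck=(v>160)&(v<230)&(u>290)&(u<360)&(hsv[...,1]<60)&(d>0)&(d<.25)
for n,m in(('cap',capm),('neck',neck)):
    q=P[m&(d>0)]*1000
    for x in np.arange(q[:,0].min()+3,q[:,0].max()-2,10):
        s=q[abs(q[:,0]-x)<3]
        if len(s)>20: print(n,'x',x.round(1),'ymid',((np.percentile(s[:,1],1)+np.percentile(s[:,1],99))/2).round(2),'ztop',np.percentile(s[:,2],3).round(2))
    print(n,'x range',np.percentile(q[:,0],[1,99]).round(1))
q=P[(v>275)&(v<345)&(u>290)&(u<360)&(d>0)]*1000;print('blk x',np.percentile(q[:,0],[1,50,99]).round(1),'ztop',np.median(q[:,2]).round(2))
E
python3 held.py
```

```text
cap x 63.4 ymid 1.38 ztop -26.33
cap x 73.4 ymid 1.34 ztop -26.31
cap x 83.4 ymid 1.32 ztop -26.3
cap x range [61.  85.9]
neck x 30.4 ymid 1.47 ztop -24.24
neck x 40.4 ymid 1.22 ztop -24.46
neck x 50.4 ymid 1.42 ztop -24.4
neck x range [30.1 56.6]
blk x [-15.1   0.9  15.5] ztop -30.35
```

>>> {"fn": "play_rows", "kwargs": {
  "deltas": [
    [20, [13, 58, 0], [0, 0, 0.05]],
    [20, [27, 116, 0], [0, 0, 0.1]],
    [20, [42, 174, 0], [0, 0, 0.187]],
    [20, [60, 230, 0], [-0.004, -0.007, 0.187]],
    [20, [80, 285, 0], [-0.004, -0.007, 0.187]],
    [20, [80, 320, 0], [-0.004, -0.007, 0.187]],
    [20, [80, 320, 0], [-0.004, -0.007, 0.187]],
    [20, [80, 320, 0], [-0.004, -0.007, 0.187]]
  ]
}}

```text
clock: 6.78
tcp_pos: [0.5296, -0.1677, 0.198]
orientation: [3.105, -0.472, -0.009]
contact_force: [-0.4, -0.6, -4.2]
grip_width: 0.0351
```

>>> {"fn": "play_rows", "kwargs": {
  "deltas": [
    [20, [0, 0, 0], [0, 0, 0]],
    [20, [0, 0, 0], [0, 0, 0]],
    [20, [0, 0, 0], [0, 0, 0]]
  ]
}}

```text
clock: 7.15
tcp_pos: [0.5297, -0.1671, 0.198]
orientation: [3.106, -0.47, -0.009]
contact_force: [-0.1, 0.2, -3.5]
grip_width: 0.0351
```

Run:
```python
from vm import *
im,d,c=grab('wrist','w6');vs('w6',c)
print(r.get_obs()['qvel'].round(4))
```

```text
[512.  75.] 1134 ctr [ 0.578  -0.3161] thick 0.0099 wide 0.051 z [0.075  0.0982]
[492. 189.] 984 ctr [ 0.4987 -0.2902] thick 0.01 wide 0.0506 z [0.0752 0.0982]
[623. 320.] 443 ctr [ 0.3336 -0.3936] thick 0.0112 wide 0.0389 z [0.0737 0.0986]
mid [ 0.53832763 -0.30314708] len 0.08343951420311392 ang -0.31591486808891023
[ 0.0032 -0.0011  0.0021 -0.0021 -0.0009  0.0001  0.0021]
```

View pics/w6.png

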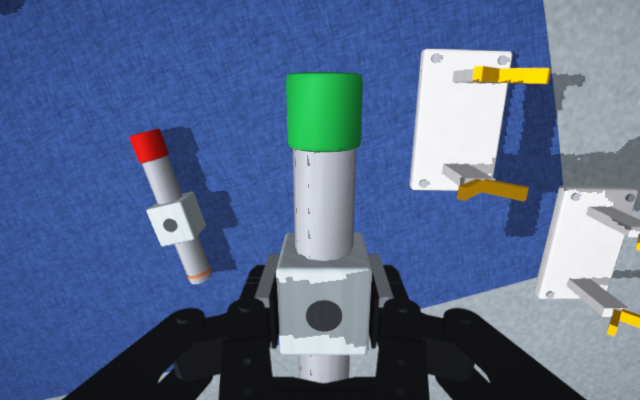

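Target stand's Vs are at (510,75) and (492,188). The wrist measurement agrees with the two fixed cameras to about 2 mm.

Run:
```python
from h import *
go((.5385,-.302,.16),-.308)
```

```text
shift [ 48.5 126.   38. ] turn [0.001 0.005 0.007] at [ 0.5297 -0.1673  0.1981] F [ 0.5 -0.1 -4.9] w 0.0356 t 7.2
```

>>> {"fn": "play_rows", "kwargs": {
  "deltas": [
    [20, [20, 50, 0], [0, 0, 0]],
    [20, [40, 100, 0], [0.001, 0.005, 0.007]],
    [20, [48.5, 126, 10], [0.001, 0.005, 0.007]],
    [20, [48.5, 126, 38], [0.001, 0.005, 0.007]],
    [20, [48.5, 126, 38], [0.001, 0.005, 0.007]],
    [20, [48.5, 126, 38], [0.001, 0.005, 0.007]],
    [20, [48.5, 126, 38], [0.001, 0.005, 0.007]],
    [20, [48.5, 126, 38], [0.001, 0.005, 0.007]]
  ]
}}

```text
clock: 8.2
tcp_pos: [0.539, -0.3019, 0.161]
orientation: [3.104, -0.481, 0.002]
contact_force: [0.1, 0.5, -3.8]
grip_width: 0.0355
```

Run:
```python
from vm import *
im,d,c=grab('wrist','w7');vs('w7',c)
go((.5385,-.302,.0796),-.308)
a=cv2.resize(im,(480,300));b,_,_=grab('scene','s7');b=cv2.resize(b[200:320,190:350],(640,480))
cv2.imwrite('pics/c7.png',b[...,::-1])
```

```text
[362. 156.] 231 ctr [ 0.5714 -0.3381] thick 0.0097 wide 0.008 z [0.0926 0.0987]
[287. 156.] 154 ctr [ 0.5855 -0.2947] thick 0.0095 wide 0.0057 z [0.0939 0.0984]
[535. 319.] 1086 ctr [ 0.4114 -0.4258] thick 0.0111 wide 0.0497 z [0.0752 0.0986]
mid [ 0.57842939 -0.31640134] len 0.0456422055416168 ang 1.2580159033035916
shift [-0.4  0.1 81.2] turn [ 0.001 -0.001  0.001] at [ 0.5389 -0.3019  0.1608] F [-0.9 -0.5 -3.6] w 0.035 t 8.25
```

View pics/c7.png

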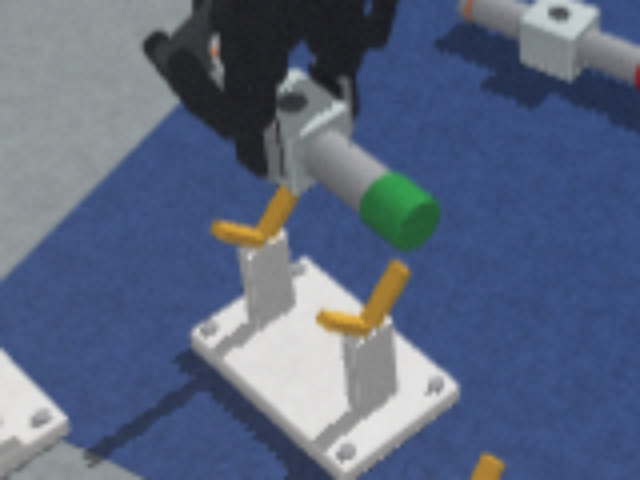

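The valve is above the target stand and aligned with both Vs; the V lips sit evenly on either side of the cap at (287,156) and (362,156). Lowering slowly.

>>> {"fn": "play_rows", "kwargs": {
  "deltas": [
    [20, [0, 0, 25], [0, 0, 0]],
    [20, [0, 0, 45], [0, 0, 0]],
    [20, [0, 0, 60], [0, 0, 0]],
    [20, [0, 0, 68], [0, 0, 0]],
    [20, [0, 0, 73], [0, 0, 0]],
    [20, [0, 0, 76], [0, 0, 0]],
    [20, [0, 0, 76], [0, 0, 0]],
    [20, [0, 0, 76], [0, 0, 0]]
  ]
}}

```text
clock: 9.3
tcp_pos: [0.539, -0.3021, 0.0851]
orientation: [3.104, -0.481, 0.002]
contact_force: [-0.2, -0.5, -3.7]
grip_width: 0.0354
```

>>> {"fn": "play_rows", "kwargs": {
  "deltas": [
    [20, [0, 0, 1.5], [0, 0, 0]],
    [20, [0, 0, 3], [0, 0, 0]],
    [20, [0, 0, 4], [0, 0, 0]],
    [20, [0, 0, 4.5], [0, 0, 0]],
    [20, [0, 0, 4.5], [0, 0, 0]]
  ]
}}

```text
clock: 9.93
tcp_pos: [0.5391, -0.3025, 0.0808]
orientation: [3.103, -0.482, 0.003]
contact_force: [-1.2, -0.6, -1.1]
grip_width: 0.0349
```

Force is starting to unload, so contact is beginning. A little further.

>>> {"fn": "play_rows", "kwargs": {
  "deltas": [
    [20, [0, 0, 0.7], [0, 0, 0]],
    [20, [0, 0, 1.2], [0, 0, 0]],
    [20, [0, 0, 1.2], [0, 0, 0]],
    [20, [0, 0, 1.2], [0, 0, 0]]
  ]
}}

```text
clock: 10.42
tcp_pos: [0.5393, -0.3031, 0.08]
orientation: [3.102, -0.482, 0.004]
contact_force: [-1.9, -2.4, 4.3]
grip_width: 0.0354
```

Run:
```python
from h import *
b,_,_=grab('scene','s8');b=cv2.resize(b[200:320,190:350],(640,480));cv2.imwrite('pics/c8.png',b[...,::-1])
go((.5385,-.302,.0796),-.308)
```

```text
shift [-1.1 -0.8  0.4] turn [ 0.002 -0.003 -0.   ] at [ 0.5393 -0.3031  0.08  ] F [-2.1 -2.7  5.3] w 0.0353 t 10.475
```

View pics/c8.png

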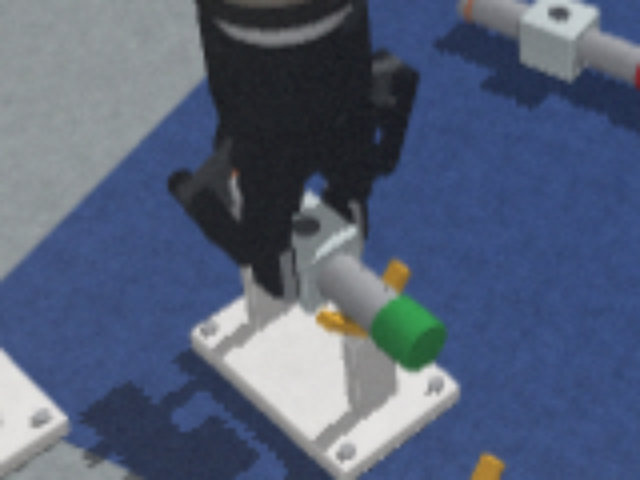

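The neck sits in the front V (about (350,310) in the crop), the height matches the predicted seat (80.0 against 79.6 mm), and the load is now on the rests. Releasing and backing straight up.

>>> {"fn": "play_rows", "kwargs": {
  "deltas": [
    [37, [0, 0, 0], [0, 0, 0]],
    [42, [0, 0, 0], [0, 0, 0]],
    [50, [0, 0, 0], [0, 0, 0]],
    [60, [0, 0, 0], [0, 0, 0]],
    [70, [0, 0, 0], [0, 0, 0]],
    [70, [0, 0, 0], [0, 0, 0]],
    [70, [0, 0, 0], [0, 0, 0]]
  ],
  "squeeze": 20
}}

```text
clock: 11.35
tcp_pos: [0.5393, -0.3031, 0.08]
orientation: [3.102, -0.482, 0.004]
contact_force: [-0.2, 0.6, -0.4]
grip_width: 0.07
```

>>> {"fn": "play_rows", "kwargs": {
  "deltas": [
    [70, [0, 0, -10], [0, 0, 0]],
    [70, [0, 0, -30], [0, 0, 0]],
    [70, [0, 0, -70], [0, 0, 0]],
    [70, [0, 0, -120], [0, 0, 0]],
    [70, [0, 0, -170], [0, 0, 0]],
    [70, [-50, 0, -180], [0, 0, 0]],
    [70, [-80, 0, -180], [0, 0, 0]],
    [70, [-80, 0, -180], [0, 0, 0]]
  ]
}}

```text
clock: 12.35
tcp_pos: [0.4611, -0.2784, 0.2619]
orientation: [3.101, -0.484, 0.006]
contact_force: [-0.7, -0.2, 0.6]
grip_width: 0.0699
```

Run:
```python
from h import *
r.grab_frame('top');o=r.get_obs();print(o['contact_force'].round(1),o['clock'],o['grip_width'])
w,d,c=grab('wrist','w9');b,_,_=grab('scene','s9');P=cloud(c,d)
hsv=cv2.cvtColor(w,cv2.COLOR_RGB2HSV)
g=(hsv[...,0]>45)&(hsv[...,0]<85)&(hsv[...,1]>100)&(d>0)&(abs(P[...,0]-.6)<.1)&(abs(P[...,1]+.32)<.08);q=P[g];print('cap',q.mean(0).round(4),'ztop',np.percentile(q[:,2],98))
bl=(P[...,2]>.1065)&(P[...,2]<.118)&(d>0)&(hsv[...,1]<60)&(abs(P[...,0]-.54)<.04)&(abs(P[...,1]+.303)<.04);print('block',bl.sum(),cv2.minAreaRect((P[bl][:,:2]*1000).astype(np.float32)),np.median(P[bl][:,2]))
o=np.hstack([cv2.resize(b[190:330,180:340],(400,350)),cv2.resize(w,(400,350))]);cv2.imwrite('pics/c9.png',o[...,::-1])
```

```text
[-0.2  0.2  0.6] 12.4 0.07012672122758104
cap [ 0.5997 -0.3237  0.1029] ztop 0.10657385258287333
block 2245 ((545.2849731445312, -306.22491455078125), (36.314762115478516, 55.9354133605957), 72.3060531616211) 0.11014148906173321
```

View pics/c9.png

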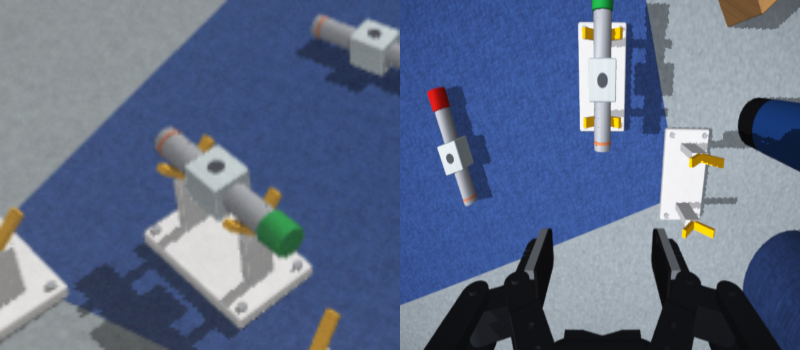

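The valve is seated in both Vs with its block midway. The block top is at z = 0.110, as it should be when seated, and the red and black valves are untouched.

```bash
python3 -c "
from bench import r
print(r.hand_in())"
```

```text
the job is handed in; nothing more can be done
None
```

The green-capped valve is lying across the two yellow V rests of the stand farthest to the robot's left, and the job is handed in. I gripped it across the block and lowered it in small steps until the rests took its weight. Then I opened the gripper and backed straight up. The clock was at about 12.5 s of the 43 s allowed.

**Final checks**
- **Seating:** the block's top measured 0.110 m, which is where a seated valve puts it. The last images show a neck in each V and the block about midway between them.
- **Forces:** the gripper was clear, with the contact force near zero. The highest reading between moves was about 7 N.
- **Other valves:** the arm never touched the red or black valve. Red was in its place in the last image. I did not re-measure either one, and black was out of the last views.

**Checks that disagreed**
- The first wrist measurement of the stand was about 10 mm off because I read the pose after the arm had drifted. I discarded it and measured again with the arm at rest; that agreed with the two fixed cameras to about 2 mm.
- The last height-mask fit of the block came out 56 mm long instead of 40 mm, probably because it picked up part of a neck. For the midway position I relied on the image instead.

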